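Wind up the plate of a pickle press

TASK

The pressing plate of the glass pickle press on the worktop hangs part of the way down on its loose screw. Without gripping it, push the wings of the knob on top of the press round with a fingertip, anticlockwise as seen from above, stroke after stroke, until the screw reaches its stop and the plate is fully up under the lid, so that the press can be opened and filled. Work gently, so that the press stays standing where it is and is not lifted, tipped or shoved along, and leave the jars, the can and the canister round it alone.

Things in the scene. Friction and masses are not known exactly. Their poses are not given: they have to be found in the camera images.
- press: whole pickle press, loose, about 1.6 kg: glass container 150 x 206 mm (its x, y), white lid 162 x 218 mm with its top 104 mm above the worktop, grey clips at the short ends (243 mm over them), screw boss in the middle of the lid up to 114 mm. Origin: centre of the underside, z up. Stands by its own weight: a sideways push at the knob above about 5 N tips or shifts it.
- knob (a point): centre of the grey two-winged knob, on the vertical screw axis through the middle of the press, half-way up the wings. The wings form a bar 92 mm tip to tip, 10 mm thick (round tips 13), 20 mm high; hub 25 mm diameter, 2 mm higher and 4 mm lower than the wings; below it an 18 mm spindle. x points along one wing. It rises with the screw: 187 mm above the worktop at the stop.
- screw (a joint): turn of knob and screw, rad, growing anticlockwise seen from above: 0 is the stop with the plate fully up, -31 fully down. Knob and plate rise 12 mm per anticlockwise turn (1.91 mm per rad). At reading q the wings' bar lies along the press's x axis turned by q about the vertical. Turns easily (0.022 N m, under 1 N at mid-wing) and stays where it is left.
- preserve_jar_mid (a point): bystander: amber glass jar with metal cap, 72 mm diameter, 92 mm high; point at its centre half-way up
- spice_jar_mid (a point): bystander: spice jar with black cap, 46 mm diameter, 105 mm high; point at its centre half-way up
- fish_can_mid (a point): bystander: flat food can, 84 mm diameter, 38 mm high; point at its centre half-way up
- canister_mid (a point): bystander: clear square canister with white lid, 88 x 88 mm, 74 mm high; point at its centre half-way up

How it is judged:
At the end, for the whole second after the job is handed in: The screw stands within 0.4 rad of its upper stop (plate within 1 mm of fully up) and is at rest; the press stands flat and at rest within 30 mm of where it was; each of the four bystanders is within 15 mm of where it was (value of joint screw above -0.4 rad and velocity of joint screw between -0.1 and 0.1 rad/s and distance of press from where it was at the start of the episode below 0.03 m and angle between press's own z axis and vertical below 0.03 rad and linear speed of press below 0.01 m/s and distance of each of preserve_jar_mid, spice_jar_mid, fish_can_mid, canister_mid from where it was at the start of the episode below 0.015 m); the robot touches nothing.
It fails at once if the press is lifted by 15 mm (height (world z) of press above 0.015 m).
It fails at once if the press is tipped by more than 0.15 rad (angle between press's own z axis and vertical above 0.15 rad).
It fails at once if the press is shoved more than 30 mm from its place (distance of press from where it was at the start of the episode above 0.03 m).
It fails at once if the press or its knob is gripped, or pushed roughly: more than 12 N in all from the fingers (contact force between the fingers and press above 12 N).
It fails at once if a bystander is moved by more than 15 mm (distance of any of preserve_jar_mid, spice_jar_mid, fish_can_mid, canister_mid from where it was at the start of the episode above 0.015 m).
It also fails if it takes over 72 s, if anything falls off the work surface, if the arm or the gripper's body presses on something with over 40 N, if the wrist force passes 120 N, or if a joint passes its speed limit or range.

ROBOT

A 6-joint arm with a two-finger parallel gripper is mounted at the origin on the work surface. World frame = base frame: x ahead of the robot, y to its left, z up, the work surface at z = 0. Lengths are in m, angles in rad, forces in N, time in s.
With the tool pointing down it reaches from about 0.35 to 0.975 m from the base axis. Payload 4.9 kg.
Tool frame: the origin (TCP) lies midway between the tips of the shut fingers; the grasp point (between the pads) lies 19 mm behind it; z points along the fingers, y is the direction in which the jaws open and shut (so a half turn about z gives the same grasp; the last joint's range is limited). The gripper opens to 85 mm and grips with 20 to 120 N. Pads are 22 mm wide; open, the fingers measure 114 mm over their backs; the gripper's body (76 mm by 85 mm) begins 54 mm behind the grasp point. The pads swing forward as they close: fully open they stand 13 mm farther back than shut.
Start: joints at [-1.246, 0.053, 1.613, -0, 1.476, -0.119], TCP at [0.268, -0.564, 0.231] pointing down, gripper open.
Joint ranges: [-3.01, 3.01], [-1.01, 2.22], [0.06, 2.58], [-1.02, 4.17], [0.09, 2.62], [-3.14, 3.14]. Speed limits (rad/s): [2.57, 2.57, 3.14, 3.14, 3.14, 3.14].

INTERFACE

Orientations are given as a rotation vector (axis times angle).
In Python, from station import ctrl gives the robot as it stands.
- The arm moves only by the tool play_rows, never from a script. Its argument "motion" is a list that holds one entry, the list of rows, each a list of 7 numbers: the closure, from -1 (fully open) to 1 (shut), then the shift along the tool's x, y, z in cm, then the turn, a rotation vector about the tool's x, y, z in degrees. A call has 1 to 20 rows; each row is the pose to reach, as a shift and turn from the pose measured when the call began, along the tool's axes at that moment; what a row does not reach only later rows make up. A row lasts 1/8 s, in which the tool goes at most 62.5 mm and 10.7 degrees, less where a joint would pass 70% of its speed; a pose out of reach is approached as far as the arm can. A call with a gripper value outside its range is refused whole. The fingers move at their own pace and stop on an object; "newtons" is the grip in N (left out, the last holds). Time passes only in rows, so rows that repeat a pose let the fingers close. It gives the time, the measured TCP pose, the force and the opening at its end, in the units of the state.
- ctrl.get_obs(): the state, without advancing time (a new reading comes with each control period).
- ctrl.get_image(name): name is "side" or "top" or "wrist"; returns a dict with "color" (384x512x3 uint8, red, green, blue), "mtx" (3x3 intrinsics, pixels), "T" (4x4, takes a point from camera to world coordinates). Camera axes: x right, y up, looking along -z (the intrinsics and any distortion apply to the point x, -y, -z); pixel columns grow to the right and rows downward; lengths in m; the calibration is good to about 2 mm. The wrist camera is an equidistant fisheye: a pixel r from the principal point sees the ray r / f radians off the axis. A picture is of the moment at which its call begins. There is no depth.
- ctrl.finish_job(): hands the job in, once; it reports no verdict.
The state is a dict: "t": time; "q": joint angles; "dq": joint speeds; "effort": joint torques, N m; "tool_pos": TCP position; "tool_rot": TCP orientation; "contact_force": force on the tool from outside, world axes, zero at the start; "wrist_torque": the same for the moment, N m; "opening": finger opening in m.
Only numpy, scipy, OpenCV 4.12 (cv2) and the standard library are available. Lean on these libraries where they do the work, as an engineer would, in place of code of your own. Each camera call takes 0.05 s, during which the arm holds its last target.

## Working session

There is one attempt and no reset: what is moved stays moved. The work goes in short steps, Python scripts to look and compute and a tool call to move; the robot and the scene stay as the last step left them, time stands still between calls to the robot, and variables do not carry over. Pictures are saved under pics/ and viewed, and the job is handed in when it is done.

Besides the shell and the picture viewer there is one more tool, called after "Call:" by a JSON object that holds its "method" and its "body". play_rows: Moves the arm, as the interface text tells. Its arguments: {"type":"object","properties":{"motion":{"type":"array"},"newtons":{"type":"number"}},"required":["motion"]}

```bash
mkdir -p pics; ls
python3 - <<'E'
from station import ctrl
import cv2,numpy as np
o=ctrl.get_obs();print({k:np.round(v,3).tolist() if not isinstance(v,(float,int)) else v for k,v in o.items()})
for n in("side","top","wrist"):
    d=ctrl.get_image(n);cv2.imwrite(f"pics/{n}0.png",d["color"][:,:,::-1]);np.savez(f"{n}0.npz",**d);print(n,d["mtx"].tolist(),np.round(d["T"],4).tolist(),[k for k in d])
E
```

```text
pics
{'t': 0.0, 'q': [-1.246, 0.053, 1.614, 0.0, 1.476, -0.119], 'dq': [0.0, 0.0, 0.001, -0.0, 0.001, 0.001], 'effort': [0.001, -39.368, -37.018, -0.0, 0.007, 0.0], 'tool_pos': [0.268, -0.564, 0.23], 'tool_rot': [-3.063, -0.691, 0.0], 'contact_force': [0.048, -0.024, -0.104], 'wrist_torque': [0.026, 0.047, 0.02], 'opening': 0.0855250617831358}
side [[377.5892063385243, 0.0, 252.31590900202255], [0.0, 377.5892063385243, 192.43371908740176], [0.0, 0.0, 1.0]] [[-0.9987, 0.0181, -0.0477, 0.5634], [-0.0487, -0.6149, 0.7871, 0.7198], [-0.0151, 0.7884, 0.615, 0.6311], [0.0, 0.0, 0.0, 1.0]] ['color', 'mtx', 'T']
top [[364.7619108843238, 0.0, 245.55843994387692], [0.0, 364.7619108843238, 197.039726908618], [0.0, 0.0, 1.0]] [[0.008, 0.9886, -0.1505, 0.4454], [-1.0, 0.0074, -0.0047, 0.0579], [-0.0035, 0.1506, 0.9886, 1.1896], [0.0, 0.0, 0.0, 1.0]] ['color', 'mtx', 'T']
wrist [[297.3186396354542, 0.0, 252.0509029909759], [0.0, 297.3186396354542, 189.32609828907545], [0.0, 0.0, 1.0]] [[0.4294, 0.8653, 0.2586, 0.3351], [-0.9031, 0.4119, 0.1214, -0.5328], [-0.0015, -0.2856, 0.9583, 0.3733], [0.0, 0.0, 0.0, 1.0]] ['color', 'mtx', 'T']
```

View pics/side0.png

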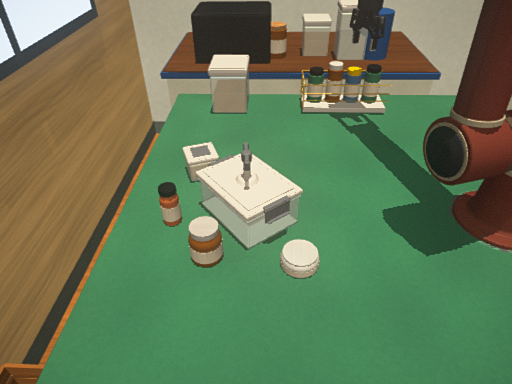

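View pics/top0.png

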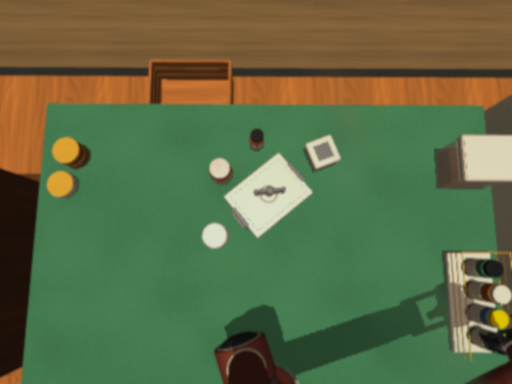

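Run:
```python
import cv2
a=cv2.imread("pics/top0.png")[140:260,190:350];cv2.imwrite("pics/topc.png",cv2.resize(a,(800,600),interpolation=2))
a=cv2.imread("pics/side0.png")[130:250,180:340];cv2.imwrite("pics/sidec.png",cv2.resize(a,(800,600),interpolation=2))
```

```text
(no output)
```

View pics/topc.png

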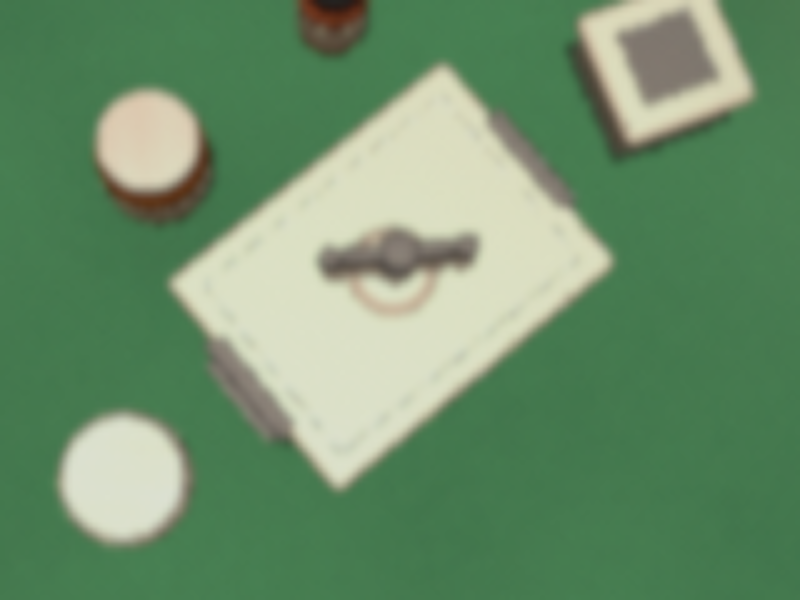

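View pics/sidec.png

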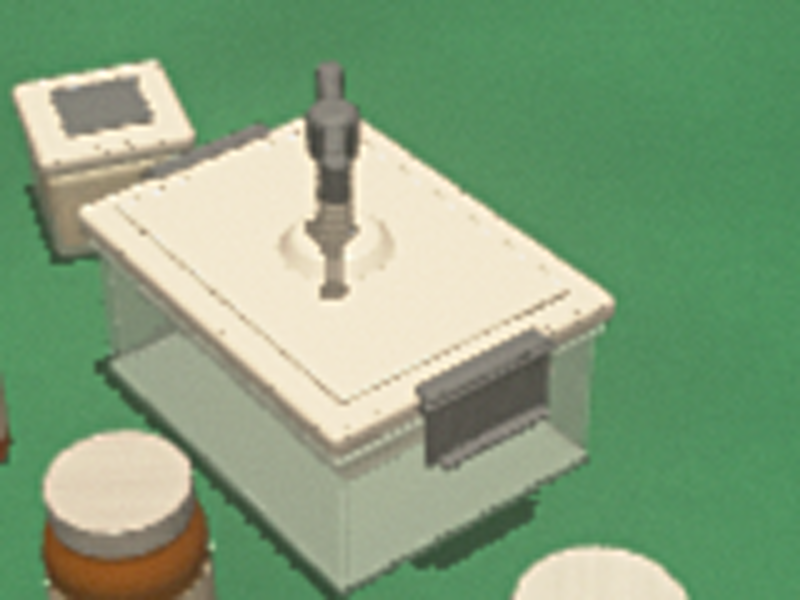

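```bash
cat > h.py <<'E'
import numpy as np
def ray(d,u,v):
    K=d["mtx"];T=d["T"];p=np.array([(u-K[0,2])/K[0,0],-(v-K[1,2])/K[1,1],-1.]);r=T[:3,:3]@p
    return T[:3,3],r/np.linalg.norm(r)
def atz(d,u,v,z):
    c,r=ray(d,u,v);return c+r*(z-c[2])/r[2]
def tri(a,b):
    A=[];B=[]
    M=np.zeros((3,3));y=np.zeros(3)
    for c,r in(a,b):
        P=np.eye(3)-np.outer(r,r);M+=P;y+=P@c
    x=np.linalg.solve(M,y);return x,[np.linalg.norm((np.eye(3)-np.outer(r,r))@(x-c)) for c,r in(a,b)]
def proj(d,p):
    K=d["mtx"];T=d["T"];q=T[:3,:3].T@(np.asarray(p)-T[:3,3]);return K[0,0]*q[0]/-q[2]+K[0,2],-K[1,1]*q[1]/-q[2]+K[1,2]
E
python3 - <<'E'
from h import *
t=dict(np.load("top0.npz"));s=dict(np.load("side0.npz"))
f=lambda u,v:(190+u/5,140+v/5); g=lambda u,v:(180+u/5,130+v/5)
for n,c in (("top",[(443,65),(613,262),(340,490),(172,283)]),):
    C=np.array([atz(t,*f(*p),0.104) for p in c]);print(C.round(4),C.mean(0))
    C=np.roll(C,0,0);e=[C[(i+1)%4]-C[i] for i in range(4)];print([(np.linalg.norm(x).round(4),np.degrees(np.arctan2(x[1],x[0])).round(1)) for x in e])
C=np.array([atz(s,*g(*p),0.102) for p in[(330,115),(613,300),(340,445),(82,210)]]);print(C.round(4),C.mean(0))
print(tri(ray(t,*f(397,249)),ray(s,*g(333,107))))
for z in(.15,.16,.17,.18):
  print(z,atz(t,*f(397,249),z),atz(s,*g(333,107),z))
  a=atz(t,*f(333,261),z);b=atz(t,*f(465,250),z);print(np.linalg.norm(a-b),np.degrees(np.arctan2(*(b-a)[1::-1])))
for nm,u,v,z in(("amber",148,140,.092),("can",124,478,.038),("canis",665,75,.074),("spice",333,5,.105)):print(nm,atz(t,*f(u,v),z))
E
```

```text
[[ 0.748  -0.0371  0.104 ]
 [ 0.6263 -0.1389  0.104 ]
 [ 0.4883  0.0253  0.104 ]
 [ 0.6116  0.1268  0.104 ]] [ 0.61856228 -0.00598797  0.104     ]
[(np.float64(0.1586), np.float64(-140.1)), (np.float64(0.2145), np.float64(130.0)), (np.float64(0.1597), np.float64(39.5)), (np.float64(0.2133), np.float64(-50.2))]
[[ 0.6292 -0.1253  0.102 ]
 [ 0.4897  0.0303  0.102 ]
 [ 0.609   0.1332  0.102 ]
 [ 0.7458 -0.0348  0.102 ]] [0.61844704 0.00086493 0.102     ]
(array([ 0.61903137, -0.00388003,  0.1823758 ]), [np.float64(0.000720777355493425), np.float64(0.0007207773554935999)])
0.15 [ 0.6253675  -0.00589902  0.15      ] [ 0.62227196 -0.05585903  0.15      ]
0.07659970082032332 -84.74854968167433
0.16 [ 0.62363626 -0.00528492  0.16      ] [ 0.62104715 -0.03973509  0.16      ]
0.07586291618321718 -84.74854968167426
0.17 [ 0.62190503 -0.00467083  0.17      ] [ 0.61982234 -0.02361115  0.17      ]
0.07512613154611102 -84.74854968167419
0.18 [ 0.6201738  -0.00405673  0.18      ] [ 0.61859754 -0.00748721  0.18      ]
0.07438934690900485 -84.74854968167428
amber [0.70244824 0.1438622  0.092     ]
can [0.49738614 0.15911218 0.038     ]
canis [ 0.750879   -0.17939234  0.074     ]
spice [0.78535193 0.03046503 0.105     ]
```

```bash
cat > plan.py <<'E'
from h import *
from station import ctrl
from scipy.spatial.transform import Rotation as Ro
def st():
    o=ctrl.get_obs();print("t",o["t"],"pos",np.round(o["tool_pos"],4),"yaw",yaw(o),"q6",round(o["q"][5],2),"F",np.round(o["contact_force"],2),"op",round(o["opening"],4));return o
def yaw(o):
    x=Ro.from_rotvec(o["tool_rot"]).as_matrix()[:,0];return round(np.degrees(np.arctan2(x[1],x[0])),2)
def rel(o,pos,yw):
    R=Ro.from_rotvec(o["tool_rot"]);y=np.radians(yw);c,s=np.cos(y),np.sin(y)
    G=Ro.from_matrix(np.array([[c,s,0],[s,-c,0],[0,0,-1]]))
    d=R.inv().apply(np.array(pos)-o["tool_pos"])*100
    return [1]+np.round(d,2).tolist()+np.round((R.inv()*G).as_rotvec(degrees=True),1).tolist()
def pose(ax,phi,a,b):
    p=np.radians(phi);e=np.array([np.cos(p),np.sin(p)]);n=np.array([-e[1],e[0]]);return np.array(ax)+a*e-b*n
E
python3 - <<'E'
from plan import *
o=st();p=pose((.619,-.004),-84.7,.031,.026)
print(p,rel(o,[*p,.26],5.3))
E
```

```text
t 0.15 pos [ 0.2682 -0.564   0.2303] yaw 25.43 q6 -0.12 F [-0.54 -0.17 -0.22] op 0.0854
[ 0.59597465 -0.0372691 ] [1, 52.22, -33.5, -2.9, -0.1, 0.0, 20.1]
```

View pics/wrist0.png

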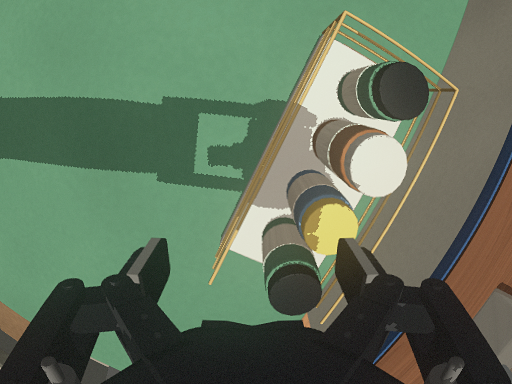

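Call:
{"method": "play_rows", "body": {"motion": [[[-1, 0, 0, -4, 0, 0, 0], [1, 5, -3.2, -4, 0, 0, 2], [1, 10, -6.4, -4, 0, 0, 4], [1, 15, -9.6, -4, 0, 0, 6], [1, 20, -12.8, -4, 0, 0, 8], [1, 25, -16, -4, 0, 0, 10], [1, 30, -19.2, -4, 0, 0, 12], [1, 35, -22.5, -4, 0, 0, 14], [1, 40, -25.7, -4, 0, 0, 16], [1, 45, -28.9, -4, 0, 0, 18], [1, 49, -31.5, -3.5, 0, 0, 20], [1, 52.2, -33.5, -2.9, 0, 0, 20], [1, 52.2, -33.5, -2.9, 0, 0, 20], [1, 52.2, -33.5, -2.9, 0, 0, 20]]], "newtons": 20}}

```text
t: 1.9
tool_pos: [0.5955, -0.0376, 0.2597]
tool_rot: [-3.137, -0.149, 0.002]
contact_force: [-0.3, -0.0, 1.0]
opening: 0.0001
```

Run:
```python
from plan import *
import cv2
o=st();p=pose((.619,-.004),-84.7,.031,.026)
print(rel(o,[*p,.165],5.3))
for n in("side","wrist"):
    d=ctrl.get_image(n);cv2.imwrite(f"pics/{n}1.png",d["color"][:,:,::-1]);np.savez(f"{n}1.npz",**d)
a=cv2.imread("pics/side1.png")[90:250,150:363];cv2.imwrite("pics/side1c.png",cv2.resize(a,(798,600),interpolation=2))
```

```text
t 1.9 pos [ 0.5955 -0.0376  0.2597] yaw 5.43 q6 1.29 F [-0.31 -0.01  0.96] op 0.0001
[1, 0.06, -0.02, 9.47, -0.1, 0.1, 0.1]
```

View pics/side1c.png

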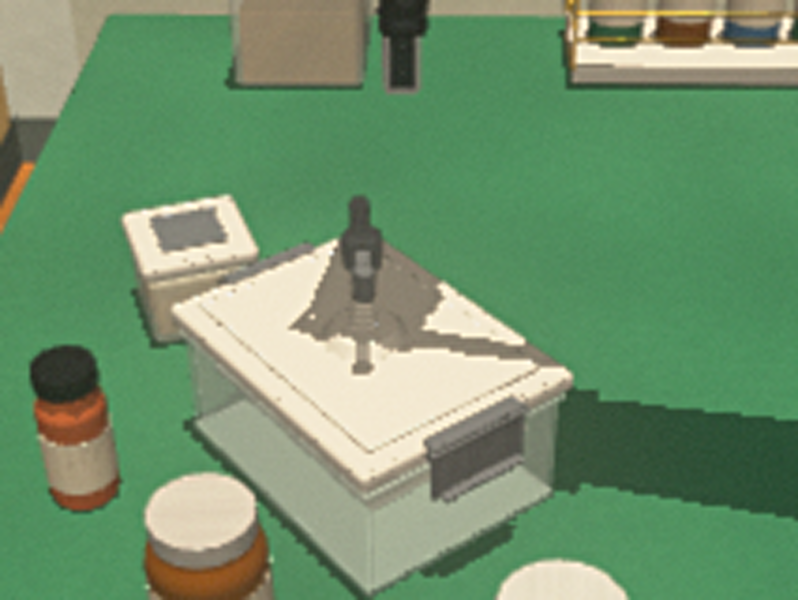

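View pics/wrist1.png

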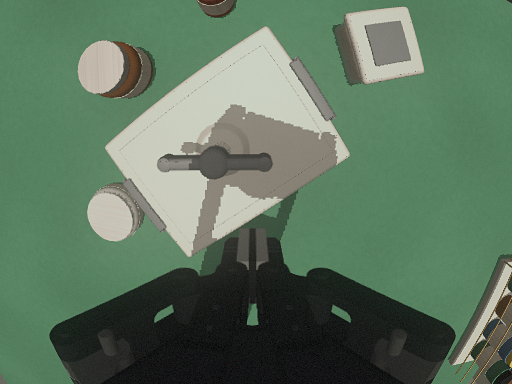

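```bash
cat >> h.py <<'E'
def fray(d,u,v):
    K=d["mtx"];T=d["T"];x=(u-K[0,2])/K[0,0];y=(v-K[1,2])/K[1,1];th=np.hypot(x,y)
    p=np.array([x/th*np.sin(th),-y/th*np.sin(th),-np.cos(th)]);return T[:3,3],T[:3,:3]@p
def fz(d,u,v,z):
    c,r=fray(d,u,v);return c+r*(z-c[2])/r[2]
E
python3 - <<'E'
from plan import *
d=dict(np.load("wrist1.npz"))
print(fz(d,214.5,161,.183),fz(d,160,163,.181),fz(d,270,161.5,.181))
C=np.array([fz(d,*p,.104) for p in[(266,27),(349,155),(190,256),(106,147)]]);print(C.round(4),C.mean(0))
E
```

```text
[ 0.62332369 -0.00685654  0.183     ] [0.61781272 0.03674931 0.181     ] [ 0.62641119 -0.04884053  0.181     ]
[[ 0.7483 -0.0374  0.104 ]
 [ 0.6275 -0.1377  0.104 ]
 [ 0.4927  0.0249  0.104 ]
 [ 0.6135  0.1253  0.104 ]] [ 0.62050332 -0.00622819  0.104     ]
```

Call:
{"method": "play_rows", "body": {"motion": [[[1, 0, 0, 3, 0, 0, 0], [1, 0, 0, 6, 0, 0, 0], [1, 0, 0, 8.5, 0, 0, 0], [1, 0, 0, 9.4, 0, 0, 0], [1, 0, 0, 9.4, 0, 0, 0]]]}}

```text
t: 2.62
tool_pos: [0.5952, -0.0388, 0.1662]
tool_rot: [-3.137, -0.145, 0.001]
contact_force: [0.1, -0.7, 0.4]
opening: -0.0001
```

Run:
```python
from plan import *
import cv2
o=st()
for n in("side","wrist"):
    d=ctrl.get_image(n);cv2.imwrite(f"pics/{n}2.png",d["color"][:,:,::-1]);np.savez(f"{n}2.npz",**d)
a=cv2.imread("pics/side2.png")[90:250,150:363];cv2.imwrite("pics/side2c.png",cv2.resize(a,(798,600),interpolation=2))
ax=(.6205,-.0055);y0=yaw(o)
# tool rotates about axis from current: b from .0265 to .0175 then arc
for k in range(0,19):
    ph=-84.5+10*k; b=.0175
    p=pose(ax,ph,.031,b); print(k,rel(o,[*p,.1655+1.91e-3*np.radians(10*k)],ph+90))
```

```text
t 2.625 pos [ 0.5952 -0.0388  0.1662] yaw 5.3 q6 1.29 F [ 0.1  -0.67  0.39] op -0.0001
0 [1, 1.09, 0.03, 0.07, -0.1, 0.0, -0.2]
1 [1, 1.65, 0.28, 0.03, -0.1, 0.0, -10.2]
2 [1, 2.26, 0.43, -0.0, -0.1, 0.0, -20.2]
3 [1, 2.87, 0.48, -0.04, -0.1, 0.0, -30.2]
4 [1, 3.49, 0.42, -0.07, -0.1, 0.0, -40.2]
5 [1, 4.09, 0.25, -0.1, -0.1, 0.0, -50.2]
6 [1, 4.65, -0.02, -0.14, -0.1, -0.0, -60.2]
7 [1, 5.15, -0.38, -0.17, -0.1, -0.0, -70.2]
8 [1, 5.58, -0.83, -0.2, -0.1, -0.0, -80.2]
9 [1, 5.93, -1.34, -0.24, -0.1, -0.0, -90.2]
10 [1, 6.19, -1.91, -0.27, -0.1, -0.0, -100.2]
11 [1, 6.34, -2.51, -0.3, -0.1, -0.0, -110.2]
12 [1, 6.39, -3.13, -0.33, -0.1, -0.1, -120.2]
13 [1, 6.32, -3.75, -0.37, -0.1, -0.1, -130.2]
14 [1, 6.16, -4.34, -0.4, -0.1, -0.1, -140.2]
15 [1, 5.89, -4.9, -0.43, -0.1, -0.1, -150.2]
16 [1, 5.52, -5.41, -0.46, -0.1, -0.1, -160.2]
17 [1, 5.08, -5.84, -0.5, -0.1, -0.1, -170.2]
18 [1, 4.57, -6.19, -0.53, 0.1, 0.1, 179.8]
```

View pics/side2c.png

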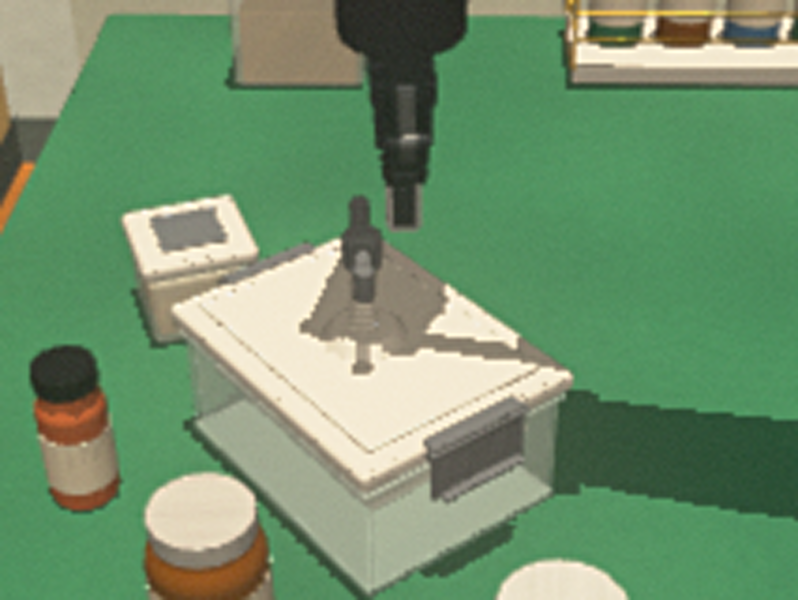

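View pics/wrist2.png

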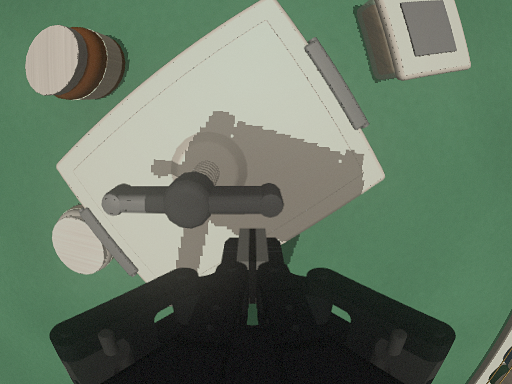

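Call:
{"method": "play_rows", "body": {"motion": [[[1, 0.6, 0, 0.05, 0, 0, 0], [1, 1.0, 0, 0.05, 0, 0, 0], [1, 1.35, 0.15, 0.05, 0, 0, -5], [1, 1.65, 0.28, 0.03, 0, 0, -10], [1, 1.95, 0.36, 0, 0, 0, -15], [1, 2.26, 0.43, 0, 0, 0, -20], [1, 2.57, 0.46, -0.02, 0, 0, -25], [1, 2.87, 0.48, -0.04, 0, 0, -30], [1, 3.18, 0.46, -0.05, 0, 0, -35], [1, 3.49, 0.42, -0.07, 0, 0, -40]]]}}

```text
t: 3.98
tool_pos: [0.6316, -0.0395, 0.1686]
tool_rot: [-2.897, -1.215, -0.003]
contact_force: [-1.5, -0.1, -0.1]
opening: 0.0003
```

Run:
```python
from plan import *
import cv2
o=st()
for n in("side","wrist"):
    d=ctrl.get_image(n);cv2.imwrite(f"pics/{n}3.png",d["color"][:,:,::-1]);np.savez(f"{n}3.npz",**d)
a=cv2.imread("pics/side3.png")[90:250,150:363];cv2.imwrite("pics/side3c.png",cv2.resize(a,(798,600),interpolation=2))
ax=(.6205,-.0055)
for k in range(5,19):
    ph=-84.5+10*k; b=.0175
    p=pose(ax,ph,.031,b); print(k,rel(o,[*p,.1655+1.91e-3*np.radians(10*k)],ph+90))
```

```text
t 3.975 pos [ 0.6316 -0.0395  0.1686] yaw 45.5 q6 0.6 F [-1.45 -0.13 -0.07] op 0.0003
5 [1, 0.46, 0.18, 0.15, 0.0, -0.1, -10.0]
6 [1, 1.06, 0.34, 0.12, 0.1, -0.1, -20.0]
7 [1, 1.68, 0.38, 0.08, 0.1, -0.1, -30.0]
8 [1, 2.3, 0.32, 0.05, 0.1, -0.1, -40.0]
9 [1, 2.9, 0.16, 0.02, 0.1, -0.1, -50.0]
10 [1, 3.46, -0.11, -0.01, 0.1, -0.1, -60.0]
11 [1, 3.96, -0.47, -0.05, 0.1, -0.1, -70.0]
12 [1, 4.4, -0.91, -0.08, 0.1, -0.1, -80.0]
13 [1, 4.75, -1.42, -0.11, 0.1, -0.0, -90.0]
14 [1, 5.0, -1.99, -0.15, 0.1, -0.0, -100.0]
15 [1, 5.16, -2.59, -0.18, 0.1, -0.0, -110.0]
16 [1, 5.21, -3.21, -0.21, 0.1, -0.0, -120.0]
17 [1, 5.15, -3.83, -0.25, 0.1, -0.0, -130.0]
18 [1, 4.98, -4.42, -0.28, 0.1, 0.0, -140.0]
```

View pics/side3c.png

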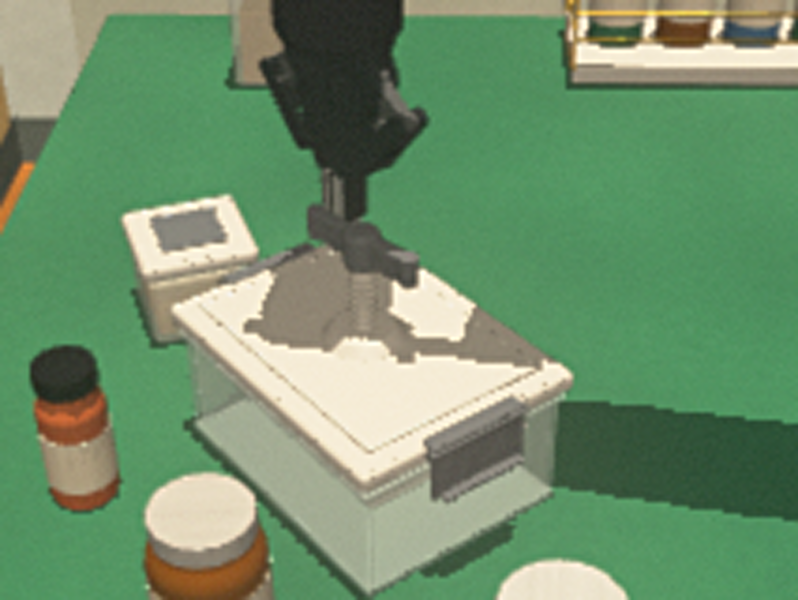

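View pics/wrist3.png

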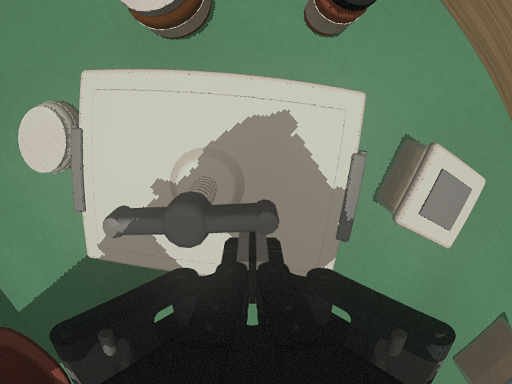

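Call:
{"method": "play_rows", "body": {"motion": [[[1, 0.46, 0.18, 0.1, 0, 0, -10], [1, 1.06, 0.34, 0.1, 0, 0, -20], [1, 1.68, 0.38, 0.08, 0, 0, -30], [1, 2.3, 0.32, 0.05, 0, 0, -40], [1, 2.9, 0.16, 0.02, 0, 0, -50], [1, 3.46, -0.11, 0, 0, 0, -60], [1, 3.96, -0.47, -0.05, 0, 0, -70], [1, 4.4, -0.91, -0.08, 0, 0, -80], [1, 4.75, -1.42, -0.11, 0, 0, -90], [1, 5.0, -1.99, -0.15, 0, 0, -100], [1, 5.16, -2.59, -0.18, 0, 0, -110], [1, 5.21, -3.21, -0.21, 0, 0, -120], [1, 5.15, -3.83, -0.25, 0, 0, -130], [1, 4.98, -4.42, -0.28, 0, 0, -140], [1, 4.98, -4.42, -0.28, 0, 0, -140]]]}}

```text
t: 5.95
tool_pos: [0.6355, 0.0272, 0.1719]
tool_rot: [-0.142, 3.135, 0.001]
contact_force: [-0.3, -0.0, 0.7]
opening: -0.0003
```

Run:
```python
from plan import *
import cv2
o=st()
for n in("side","wrist"):
    d=ctrl.get_image(n);cv2.imwrite(f"pics/{n}4.png",d["color"][:,:,::-1]);np.savez(f"{n}4.npz",**d)
a=cv2.imread("pics/side4.png")[90:250,150:363];cv2.imwrite("pics/side4c.png",cv2.resize(a,(798,600),interpolation=2))
```

```text
t 5.95 pos [0.6355 0.0272 0.1719] yaw -174.83 q6 -1.74 F [-0.31 -0.05  0.69] op -0.0003
```

View pics/side4c.png

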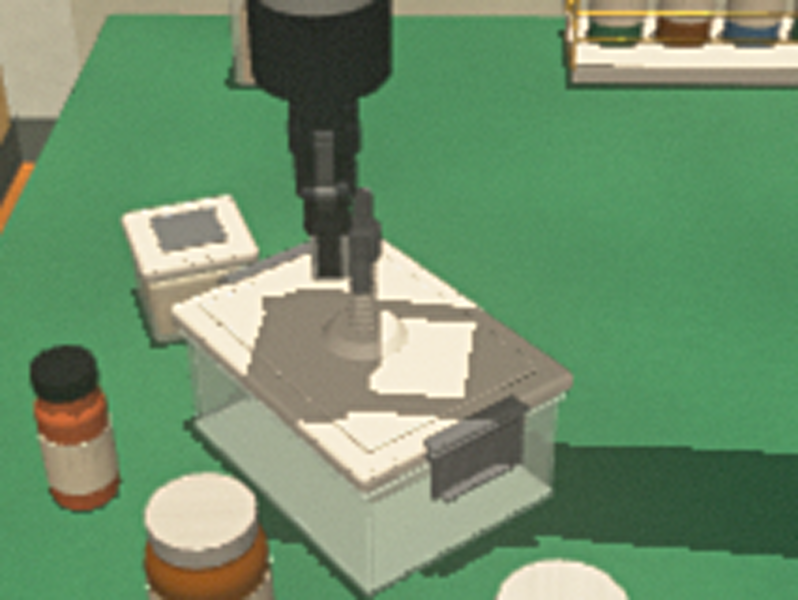

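View pics/wrist4.png

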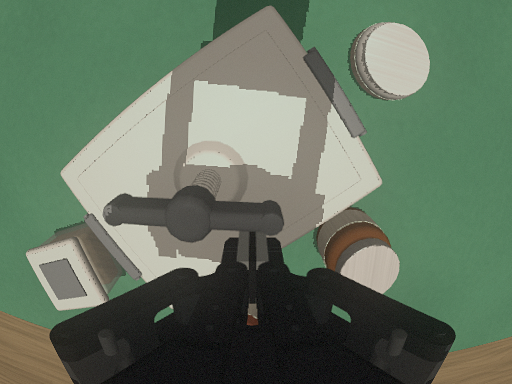

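Run:
```python
from plan import *
o=st()
ax=(.6205,-.0055);ph=-84.5
p=pose(ax,ph,.031,.0265)
print(rel(o,[*p,.172],ph+90))
```

```text
t 6.05 pos [0.6356 0.027  0.1717] yaw -174.86 q6 -1.74 F [-0.28 -0.32  0.62] op -0.0003
[1, 4.43, -6.21, -0.04, 0.2, -0.0, 179.6]
```

Call:
{"method": "play_rows", "body": {"motion": [[[1, -0.8, 0, 0, 0, 0, 0], [1, -0.8, 0, -2.5, 0, 0, 5], [1, -0.8, 0, -5, 0, 0, 15], [1, -0.3, -0.4, -5, 0, 0, 25], [1, 0, -0.8, -5, 0, 0, 35], [1, 0.4, -1.2, -5, 0, 0, 45], [1, 0.7, -1.6, -5, 0, 0, 55], [1, 1.0, -2, -5, 0, 0, 65], [1, 1.4, -2.5, -5, 0, 0, 75], [1, 1.8, -3, -5, 0, 0, 85], [1, 2.2, -3.5, -5, 0, 0, 95], [1, 2.6, -4, -5, 0, 0, 105], [1, 3, -4.5, -5, 0, 0, 115], [1, 3.4, -5, -5, 0, 0, 125], [1, 3.8, -5.4, -5, 0, 0, 135], [1, 4.1, -5.8, -5, 0, 0, 145], [1, 4.3, -6, -5, 0, 0, 155], [1, 4.4, -6.2, -5, 0, 0, 165], [1, 4.4, -6.2, -5, 0, 0, 174], [1, 4.4, -6.2, -5, 0, 0, 179.5]]]}}

```text
t: 8.55
tool_pos: [0.5978, -0.039, 0.2216]
tool_rot: [-3.138, -0.146, -0.004]
contact_force: [1.1, -0.1, 0.5]
opening: 0.0001
```

Run:
```python
from plan import *
import cv2
o=st()
for n in("wrist",):
    d=ctrl.get_image(n);cv2.imwrite(f"pics/{n}5.png",d["color"][:,:,::-1]);np.savez(f"{n}5.npz",**d)
ax=(.6205,-.0055);ph=-84.5
p=pose(ax,ph,.031,.0265)
print(rel(o,[*p,.172],ph+90))
```

```text
t 8.55 pos [ 0.5978 -0.039   0.2216] yaw 5.33 q6 1.29 F [ 1.06 -0.07  0.46] op 0.0001
[1, -0.08, -0.02, 4.96, -0.0, -0.2, -0.2]
```

View pics/wrist5.png

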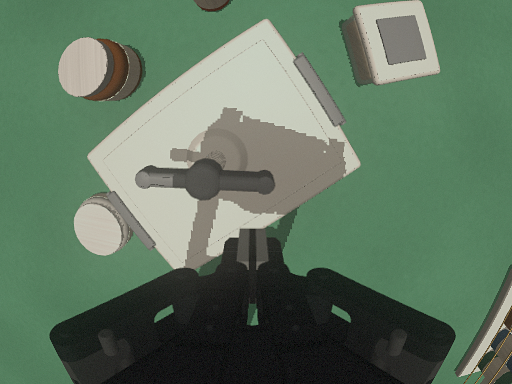

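Run:
```python
from plan import *
d=dict(np.load("wrist5.npz"))
a=fz(d,147,178.5,.187);b=fz(d,263.5,182,.187);h=fz(d,204,179,.189);print(a,b,h,np.degrees(np.arctan2(*(b-a)[1::-1])))
C=np.array([fz(d,*p,.104) for p in[(266,19),(359,166),(180,268),(88,155)]]);print(C.round(4),C.mean(0))
```

```text
[0.61968494 0.0309692  0.187     ] [ 0.62411277 -0.04372549  0.187     ] [ 0.62317805 -0.0069478   0.189     ] -86.60753473612154
[[ 0.7486 -0.0371  0.104 ]
 [ 0.6263 -0.1369  0.104 ]
 [ 0.5023  0.0274  0.104 ]
 [ 0.6145  0.1253  0.104 ]] [ 0.62294191 -0.00532019  0.104     ]
```

Call:
{"method": "play_rows", "body": {"motion": [[[1, -0.1, 0, 2.5, 0, 0, 0], [1, -0.1, 0, 4.4, 0, 0, 0], [1, -0.1, 0, 4.9, 0, 0, 0], [1, -0.1, 0, 4.9, 0, 0, 0]]]}}

```text
t: 9.1
tool_pos: [0.5969, -0.039, 0.1722]
tool_rot: [-3.138, -0.144, -0.003]
contact_force: [0.4, -0.2, 0.3]
opening: -0.0002
```

Run:
```python
from plan import *
o=st()
ax=(.6205,-.0055)
for k in range(0,18):
    ph=-84.5+10*k; b=.0175
    p=pose(ax,ph,.031,b); print(k,rel(o,[*p,.1715+1.91e-3*np.radians(10*k)],ph+90))
```

```text
t 9.1 pos [ 0.5969 -0.039   0.1722] yaw 5.26 q6 1.29 F [ 0.37 -0.17  0.3 ] op -0.0002
0 [1, 0.92, -0.02, 0.08, -0.0, -0.1, -0.2]
1 [1, 1.49, 0.24, 0.04, -0.0, -0.1, -10.2]
2 [1, 2.09, 0.39, 0.01, -0.0, -0.1, -20.2]
3 [1, 2.71, 0.44, -0.02, 0.0, -0.1, -30.2]
4 [1, 3.33, 0.37, -0.05, 0.0, -0.1, -40.2]
5 [1, 3.93, 0.21, -0.09, 0.0, -0.1, -50.2]
6 [1, 4.48, -0.06, -0.12, 0.0, -0.1, -60.2]
7 [1, 4.99, -0.43, -0.15, 0.0, -0.1, -70.2]
8 [1, 5.42, -0.87, -0.18, 0.1, -0.1, -80.2]
9 [1, 5.77, -1.39, -0.21, 0.1, -0.1, -90.2]
10 [1, 6.02, -1.95, -0.25, 0.1, -0.1, -100.2]
11 [1, 6.18, -2.55, -0.28, 0.1, -0.1, -110.2]
12 [1, 6.22, -3.17, -0.31, 0.1, -0.1, -120.2]
13 [1, 6.16, -3.79, -0.35, 0.1, -0.1, -130.2]
14 [1, 5.99, -4.39, -0.38, 0.1, -0.1, -140.2]
15 [1, 5.72, -4.95, -0.41, 0.1, -0.1, -150.2]
16 [1, 5.36, -5.45, -0.45, 0.2, -0.1, -160.2]
17 [1, 4.91, -5.88, -0.48, 0.2, -0.1, -170.2]
```

Call:
{"method": "play_rows", "body": {"motion": [[[1, 0.6, 0, 0.05, 0, 0, 0], [1, 0.92, 0, 0.05, 0, 0, 0], [1, 1.49, 0.24, 0.04, 0, 0, -10], [1, 2.09, 0.39, 0, 0, 0, -20], [1, 2.71, 0.44, -0.02, 0, 0, -30], [1, 3.33, 0.37, -0.05, 0, 0, -40], [1, 3.93, 0.21, -0.09, 0, 0, -50], [1, 4.48, -0.06, -0.12, 0, 0, -60], [1, 4.99, -0.43, -0.15, 0, 0, -70], [1, 5.42, -0.87, -0.18, 0, 0, -80], [1, 5.77, -1.39, -0.21, 0, 0, -90], [1, 6.02, -1.95, -0.25, 0, 0, -100], [1, 6.18, -2.55, -0.28, 0, 0, -110], [1, 6.22, -3.17, -0.31, 0, 0, -120], [1, 6.16, -3.79, -0.35, 0, 0, -130], [1, 5.99, -4.39, -0.38, 0, 0, -140], [1, 5.72, -4.95, -0.41, 0, 0, -150], [1, 5.36, -5.45, -0.45, 0, 0, -160], [1, 4.91, -5.88, -0.48, 0, 0, -170], [1, 4.91, -5.88, -0.48, 0, 0, -170]]]}}

```text
t: 11.6
tool_pos: [0.6408, 0.0242, 0.1778]
tool_rot: [0.132, 3.136, 0.001]
contact_force: [0.3, 0.1, -0.1]
opening: -0.0
```

Run:
```python
from plan import *
import cv2
o=st()
for n in("side","wrist"):
    d=ctrl.get_image(n);cv2.imwrite(f"pics/{n}6.png",d["color"][:,:,::-1]);np.savez(f"{n}6.npz",**d)
a=cv2.imread("pics/side6.png")[90:250,150:363];cv2.imwrite("pics/side6c.png",cv2.resize(a,(798,600),interpolation=2))
p=pose((.6205,-.0055),-94.5,.031,.0265)
print(rel(o,[*p,.177],-4.5))
```

```text
t 11.6 pos [0.6408 0.0242 0.1778] yaw 175.16 q6 -1.57 F [ 0.32  0.07 -0.1 ] op -0.0
[1, 4.4, -6.25, 0.06, 0.3, -0.1, 179.7]
```

View pics/side6c.png

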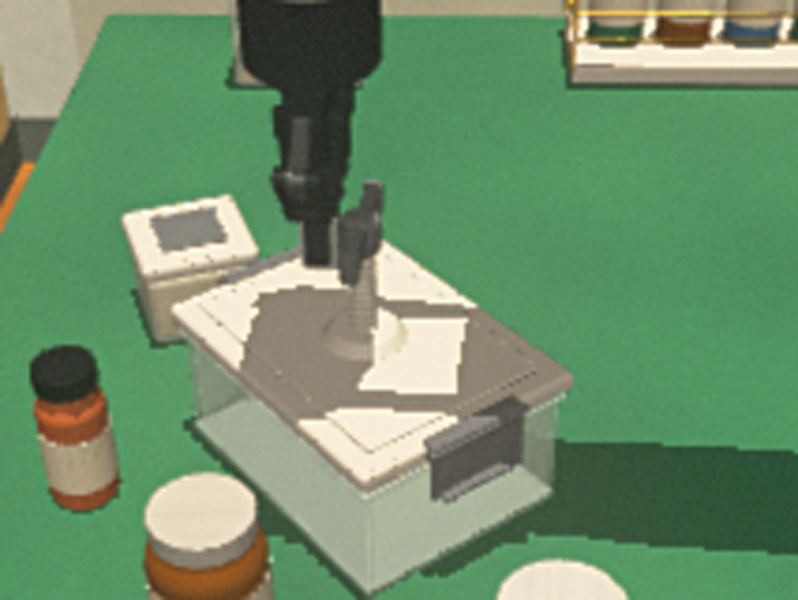

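View pics/wrist6.png

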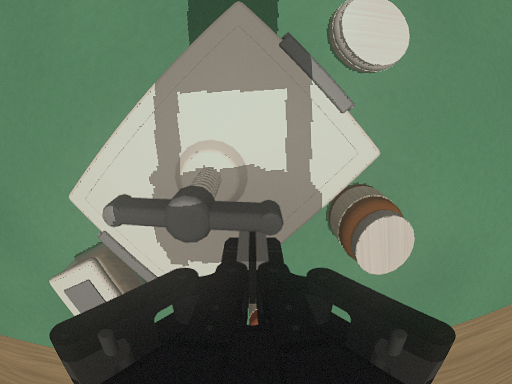

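Call:
{"method": "play_rows", "body": {"motion": [[[1, -0.8, 0, 0, 0, 0, 0], [1, -0.8, 0, -2.5, 0, 0, 5], [1, -0.8, 0, -5, 0, 0, 15], [1, -0.3, -0.4, -5, 0, 0, 25], [1, 0, -0.8, -5, 0, 0, 35], [1, 0.4, -1.2, -5, 0, 0, 45], [1, 0.7, -1.6, -5, 0, 0, 55], [1, 1.0, -2, -5, 0, 0, 65], [1, 1.4, -2.5, -5, 0, 0, 75], [1, 1.8, -3, -5, 0, 0, 85], [1, 2.2, -3.5, -5, 0, 0, 95], [1, 2.6, -4, -5, 0, 0, 105], [1, 3, -4.5, -5, 0, 0, 115], [1, 3.4, -5, -5, 0, 0, 125], [1, 3.8, -5.4, -5, 0, 0, 135], [1, 4.1, -5.8, -5, 0, 0, 145], [1, 4.3, -6.1, -5, 0, 0, 155], [1, 4.4, -6.25, -5, 0, 0, 165], [1, 4.4, -6.25, -5, 0, 0, 174], [1, 4.4, -6.25, -5, 0, 0, 179.5]]]}}

```text
t: 14.2
tool_pos: [0.592, -0.0349, 0.2275]
tool_rot: [-3.138, 0.128, -0.005]
contact_force: [0.1, 0.4, -0.5]
opening: -0.0001
```

Run:
```python
from plan import *
import cv2
o=st()
for n in("wrist",):
    d=ctrl.get_image(n);cv2.imwrite(f"pics/{n}7.png",d["color"][:,:,::-1]);np.savez(f"{n}7.npz",**d)
p=pose((.6205,-.0055),-94.5,.031,.0265)
print(rel(o,[*p,.177],-4.5))
```

```text
t 14.2 pos [ 0.592  -0.0349  0.2275] yaw -4.69 q6 1.47 F [ 0.1   0.37 -0.55] op -0.0001
[1, -0.05, -0.05, 5.05, -0.0, -0.2, -0.2]
```

View pics/wrist7.png

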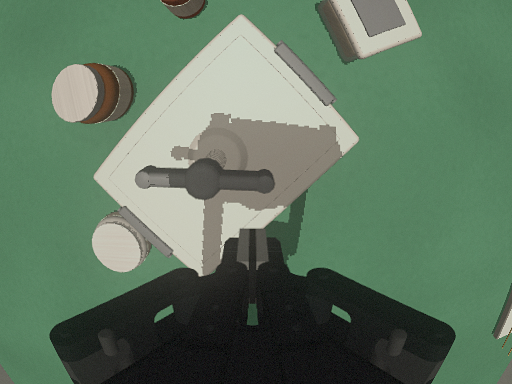

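Call:
{"method": "play_rows", "body": {"motion": [[[1, 0, 0, 2.5, 0, 0, 0], [1, 0, 0, 4.4, 0, 0, 0], [1, 0, 0, 4.9, 0, 0, 0], [1, 0, 0, 4.9, 0, 0, 0]]]}}

```text
t: 14.75
tool_pos: [0.5921, -0.0349, 0.1781]
tool_rot: [-3.138, 0.131, -0.003]
contact_force: [1.0, 0.1, 0.1]
opening: 0.0002
```

Run:
```python
from plan import *
o=st()
ax=(.6205,-.0055)
for k in range(0,14):
    ph=-94.5+10*k; b=.0175
    p=pose(ax,ph,.031,b); print(k,rel(o,[*p,.177+1.91e-3*np.radians(10*k)],ph+90))
```

```text
t 14.75 pos [ 0.5921 -0.0349  0.1781] yaw -4.77 q6 1.47 F [1.   0.09 0.07] op 0.0002
0 [1, 0.85, -0.06, 0.12, -0.1, -0.1, -0.3]
1 [1, 1.42, 0.2, 0.08, -0.0, -0.1, -10.3]
2 [1, 2.02, 0.35, 0.05, -0.0, -0.1, -20.3]
3 [1, 2.64, 0.39, 0.02, -0.0, -0.1, -30.3]
4 [1, 3.26, 0.33, -0.01, -0.0, -0.1, -40.3]
5 [1, 3.85, 0.16, -0.04, 0.0, -0.1, -50.3]
6 [1, 4.41, -0.11, -0.08, 0.0, -0.1, -60.3]
7 [1, 4.92, -0.47, -0.11, 0.0, -0.1, -70.3]
8 [1, 5.35, -0.92, -0.14, 0.0, -0.1, -80.3]
9 [1, 5.7, -1.43, -0.17, 0.1, -0.1, -90.3]
10 [1, 5.95, -2.0, -0.2, 0.1, -0.1, -100.3]
11 [1, 6.1, -2.6, -0.24, 0.1, -0.1, -110.3]
12 [1, 6.15, -3.22, -0.27, 0.1, -0.1, -120.3]
13 [1, 6.09, -3.84, -0.3, 0.1, -0.1, -130.3]
```

Call:
{"method": "play_rows", "body": {"motion": [[[1, 0.6, 0, 0.05, 0, 0, 0], [1, 0.9, 0, 0.05, 0, 0, 0], [1, 1.42, 0.2, 0.05, 0, 0, -10], [1, 2.02, 0.35, 0.03, 0, 0, -20], [1, 2.64, 0.39, 0, 0, 0, -30], [1, 3.26, 0.33, -0.02, 0, 0, -40], [1, 3.85, 0.16, -0.05, 0, 0, -50], [1, 4.41, -0.11, -0.08, 0, 0, -60], [1, 4.92, -0.47, -0.11, 0, 0, -70], [1, 5.35, -0.92, -0.14, 0, 0, -80], [1, 5.7, -1.43, -0.17, 0, 0, -90], [1, 5.83, -1.71, -0.19, 0, 0, -95], [1, 5.95, -2.0, -0.2, 0, 0, -100], [1, 6.03, -2.3, -0.22, 0, 0, -105], [1, 6.1, -2.6, -0.24, 0, 0, -110], [1, 6.13, -2.9, -0.25, 0, 0, -115], [1, 6.13, -2.9, -0.25, 0, 0, -115], [1, 6.13, -2.9, -0.25, 0, 0, -115]]]}}

```text
t: 17.0
tool_pos: [0.6558, -0.0111, 0.181]
tool_rot: [1.797, 2.575, 0.003]
contact_force: [0.3, 0.0, -0.2]
opening: 0.0001
```

Run:
```python
from plan import *
import cv2
o=st()
for n in("side","wrist","top"):
    d=ctrl.get_image(n);cv2.imwrite(f"pics/{n}8.png",d["color"][:,:,::-1]);np.savez(f"{n}8.npz",**d)
a=cv2.imread("pics/side8.png")[90:250,150:363];cv2.imwrite("pics/side8c.png",cv2.resize(a,(798,600),interpolation=2))
a=cv2.imread("pics/wrist8.png")[60:300,80:400];cv2.imwrite("pics/wrist8c.png",cv2.resize(a,(800,600),interpolation=2))
ax=(.6205,-.0055)
for k in (115,120,125,127,130,133,136,140):
    ph=-94.5+k; b=.0175
    p=pose(ax,ph,.031,b); print(k,rel(o,[*p,.177+1.91e-3*np.radians(k)],ph+90))
```

```text
t 17.0 pos [ 0.6558 -0.0111  0.181 ] yaw 110.16 q6 -0.48 F [ 0.26  0.04 -0.21] op 0.0001
115 [1, 0.01, -0.01, 0.02, 0.2, 0.0, -0.3]
120 [1, 0.29, 0.13, 0.0, 0.2, 0.0, -5.3]
125 [1, 0.58, 0.25, -0.01, 0.2, 0.0, -10.3]
127 [1, 0.7, 0.29, -0.02, 0.2, 0.0, -12.3]
130 [1, 0.88, 0.34, -0.03, 0.2, 0.0, -15.3]
133 [1, 1.06, 0.38, -0.04, 0.1, 0.0, -18.3]
136 [1, 1.24, 0.41, -0.05, 0.1, 0.0, -21.3]
140 [1, 1.49, 0.44, -0.06, 0.1, 0.0, -25.3]
```

View pics/side8c.png

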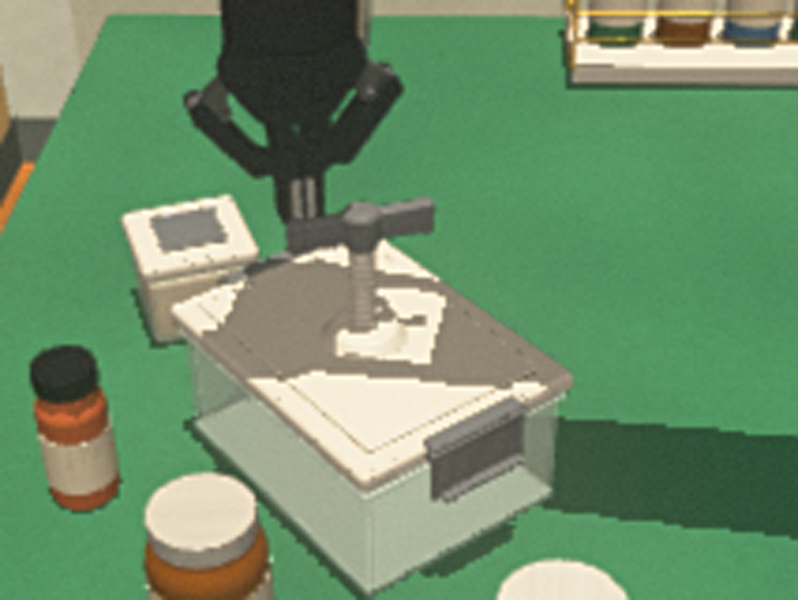

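View pics/wrist8c.png

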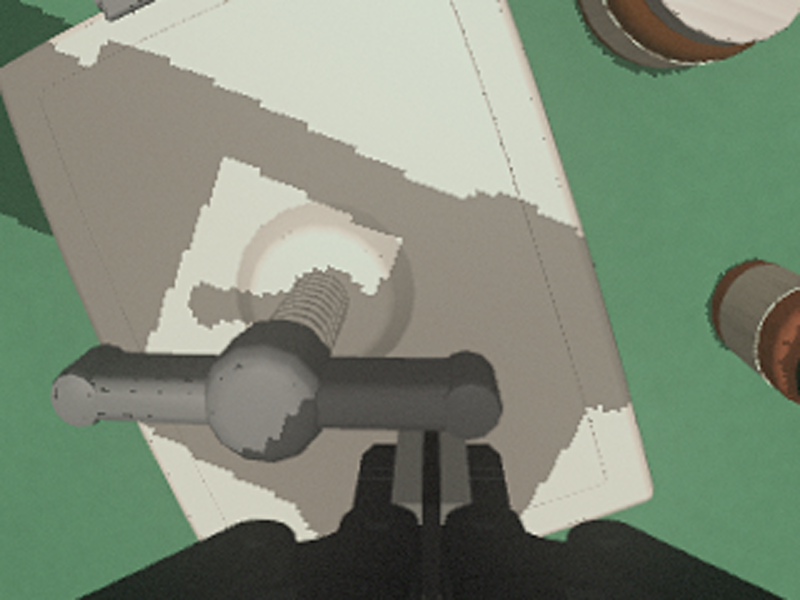

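Run:
```python
from plan import *
d=dict(np.load("wrist8.npz"));f=lambda u,v:(80+u/2.5,60+v/2.5)
a=fz(d,*f(75,400),.195);b=fz(d,*f(470,410),.195);print(a,b,np.linalg.norm(a-b),np.degrees(np.arctan2(*(b-a)[1::-1])))
s=dict(np.load("side8.npz"));k=600/160;g=lambda u,v:(150+u/k,90+v/k)
h=fz(d,*f(262,402),.197);print(h,tri(fray(d,*f(262,402)),ray(s,*g(362,213))))
```

```text
[ 0.58268851 -0.01910479  0.195     ] [0.65795621 0.00764232 0.195     ] 0.07987887539165109 19.563165771993166
[ 0.62040174 -0.00374106  0.197     ] (array([ 0.61918614, -0.00602835,  0.19268713]), [np.float64(0.000858304537236714), np.float64(0.0008583045372368237)])
```

Call:
{"method": "play_rows", "body": {"motion": [[[1, 0.12, 0.05, 0, 0, 0, -2], [1, 0.24, 0.1, 0, 0, 0, -4], [1, 0.35, 0.15, 0, 0, 0, -6], [1, 0.46, 0.2, -0.01, 0, 0, -8], [1, 0.57, 0.24, -0.01, 0, 0, -10], [1, 0.57, 0.24, -0.01, 0, 0, -10]]]}}

```text
t: 17.9
tool_pos: [0.6559, -0.0048, 0.181]
tool_rot: [1.565, 2.723, 0.003]
contact_force: [0.4, -0.6, 0.6]
opening: -0.0003
```

Run:
```python
from plan import *
import cv2
o=st()
for n in("wrist",):
    d=ctrl.get_image(n);cv2.imwrite(f"pics/{n}9.png",d["color"][:,:,::-1]);np.savez(f"{n}9.npz",**d)
a=cv2.imread("pics/wrist9.png")[60:300,80:400];cv2.imwrite("pics/wrist9c.png",cv2.resize(a,(800,600),interpolation=2))
```

```text
t 17.9 pos [ 0.6559 -0.0048  0.181 ] yaw 120.23 q6 -0.65 F [ 0.37 -0.58  0.61] op -0.0003
```

View pics/wrist9c.png

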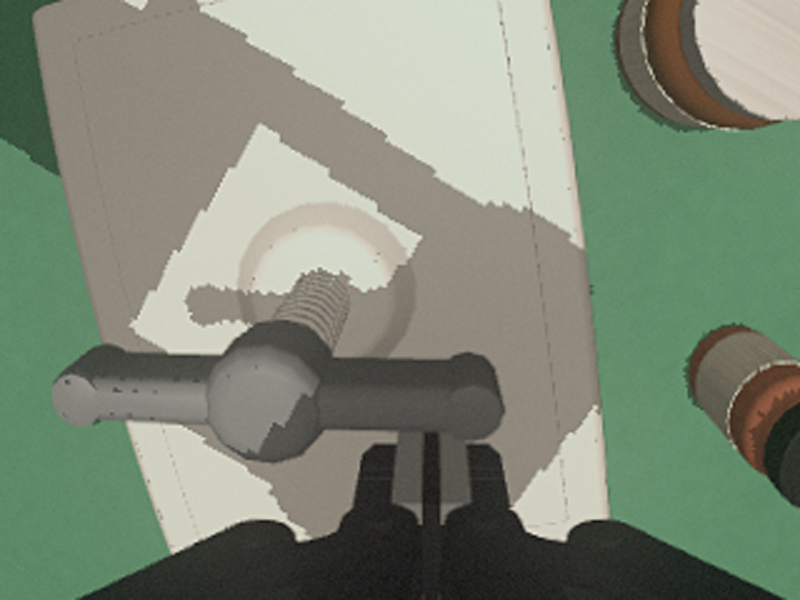

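Call:
{"method": "play_rows", "body": {"motion": [[[1, 0.06, 0.02, 0, 0, 0, -1], [1, 0.12, 0.05, 0, 0, 0, -2], [1, 0.18, 0.07, 0, 0, 0, -3], [1, 0.24, 0.09, 0, 0, 0, -4], [1, 0.3, 0.11, 0, 0, 0, -5], [1, 0.3, 0.11, 0, 0, 0, -5]]]}}

```text
t: 18.7
tool_pos: [0.6552, -0.0017, 0.1809]
tool_rot: [1.445, 2.788, 0.003]
contact_force: [1.1, 0.3, 0.3]
opening: 0.0
```

Run:
```python
from plan import *
st()
```

```text
t 18.7 pos [ 0.6552 -0.0017  0.1809] yaw 125.22 q6 -0.73 F [1.09 0.27 0.27] op 0.0
```

Call:
{"method": "play_rows", "body": {"motion": [[[1, -0.5, 0, 0, 0, 0, 0], [1, -1.2, 0, 0, 0, 0, 0], [1, -1.2, 0, -3, 0, 0, 0], [1, -1.2, 0, -7, 0, 0, 0], [1, -1.2, 0, -10, 0, 0, 0], [1, -5, 0, -14, 0, 0, 0], [1, -8, 0, -14, 0, 0, 0], [1, -8, 0, -14, 0, 0, 0]]]}}

```text
t: 19.7
tool_pos: [0.7018, -0.0692, 0.3208]
tool_rot: [1.448, 2.786, 0.002]
contact_force: [-0.0, 0.3, -1.0]
opening: -0.0001
```

Run:
```python
from plan import *
import cv2
o=st()
for n in("side","wrist","top"):
    d=ctrl.get_image(n);cv2.imwrite(f"pics/{n}10.png",d["color"][:,:,::-1]);np.savez(f"{n}10.npz",**d)
a=cv2.imread("pics/side10.png")[90:250,150:363];cv2.imwrite("pics/side10c.png",cv2.resize(a,(798,600),interpolation=2))
```

```text
t 19.7 pos [ 0.7018 -0.0692  0.3208] yaw 125.08 q6 -0.82 F [-0.02  0.34 -0.97] op -0.0001
```

View pics/side10c.png

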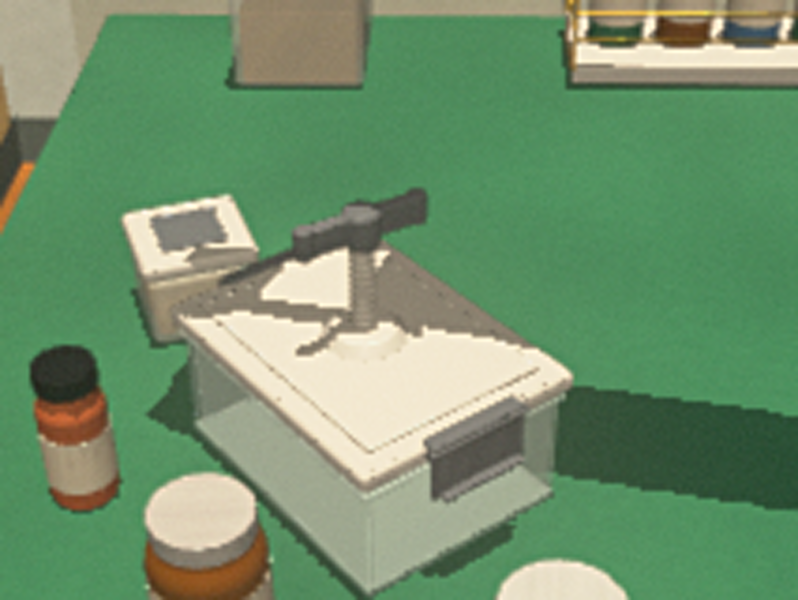

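View pics/wrist10.png

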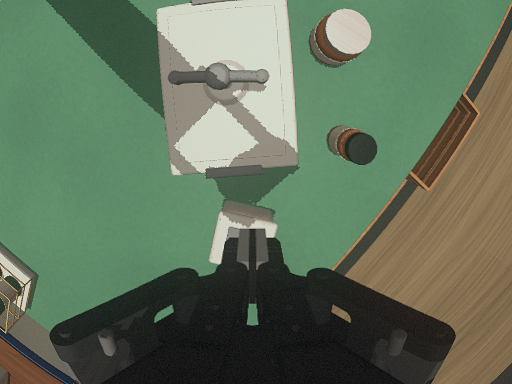

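View pics/top10.png

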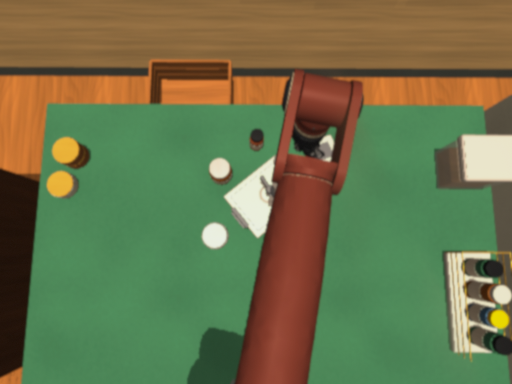

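Run:
```python
from plan import *
import cv2
im=cv2.imread("pics/wrist10.png")[0:180,140:320];cv2.imwrite("pics/wrist10c.png",cv2.resize(im,(600,600),interpolation=2))
im=cv2.imread("pics/side10.png")[130:190,210:290];cv2.imwrite("pics/side10d.png",cv2.resize(im,(800,600),interpolation=2))
```

```text
(no output)
```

View pics/wrist10c.png

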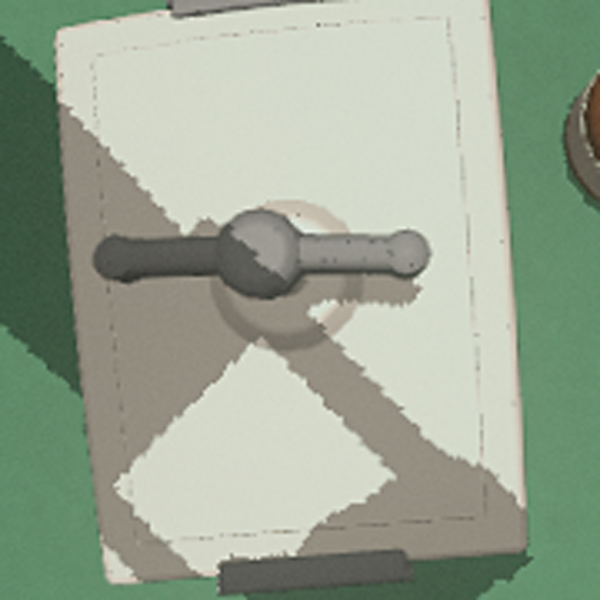

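View pics/side10d.png

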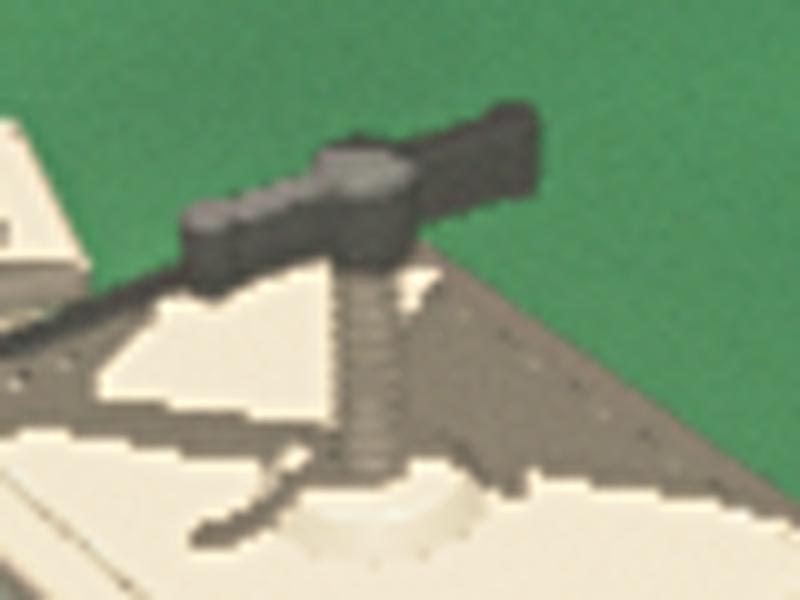

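Run:
```python
from plan import *
d=dict(np.load("wrist10.npz"));f=lambda u,v:(140+u*.3,v*.3)
s=dict(np.load("side10.npz"));g=lambda u,v:(210+u/10,130+v/10)
ang=lambda a,b:np.degrees(np.arctan2(*(b-a)[1::-1]))
a=fz(d,*f(118,257),.197);b=fz(d,*f(408,253),.197);print("bar",ang(a,b),np.linalg.norm(a-b))
C=np.array([fz(d,*f(*p),.104) for p in[(58,32),(490,-2),(525,550),(106,583)]]);print(C.round(4),[ang(C[i],C[(i+1)%4]).round(1) for i in range(4)],C.mean(0))
for z in(.187,.193,.199):print(z,ang(atz(s,*g(520,107),z),atz(s,*g(210,215),z)))
print(tri(fray(d,*f(258,253)),ray(s,*g(368,172))))
t0=dict(np.load("side0.npz"))["color"].astype(int);t1=s["color"].astype(int)
D=abs(t0-t1).sum(2)>60;ys,xs=np.nonzero(D[195:275,150:330]);print(len(ys), xs.min()+150 if len(xs) else 0,xs.max()+150 if len(xs) else 0)
```

```text
bar 34.32834144193967 0.07783066059935856
[[ 0.4932  0.0264  0.104 ]
 [ 0.6192  0.1239  0.104 ]
 [ 0.7504 -0.0375  0.104 ]
 [ 0.6277 -0.139   0.104 ]] [np.float64(37.7), np.float64(-50.9), np.float64(-140.4), np.float64(129.1)] [ 0.62262921 -0.00654416  0.104     ]
0.187 35.9019773195997
0.193 35.90197731959974
0.199 35.90197731959969
(array([ 0.61909991, -0.00566344,  0.19178772]), [np.float64(0.0013723655616312339), np.float64(0.0013723655616312595)])
964 189 329
```

Run:
```python
from plan import *
s=dict(np.load("side10.npz"));t=dict(np.load("top0.npz"))
for ax in((.6195,-.005),(.6205,-.006)):
  for z in(.104,.114,.183,.187,.193,.199):
    u,v=proj(s,[*ax,z]);print(ax,z,"px",round(u,1),round(v,1),"crop10d",round((u-210)*10),round((v-130)*10),"top",np.round(proj(t,[*ax,z]),1))
import cv2
im=dict(np.load("side0.npz"))["color"][130:190,210:290,::-1];cv2.imwrite("pics/side0d.png",cv2.resize(im,(800,600),interpolation=2))
```

```text
(0.6195, -0.005) 0.104 px 246.9 179.3 crop10d 369 493 top [268.2 194.3]
(0.6195, -0.005) 0.114 px 246.8 175.9 crop10d 368 459 top [268.4 193.8]
(0.6195, -0.005) 0.183 px 246.1 150.8 crop10d 361 208 top [269.8 189.9]
(0.6195, -0.005) 0.187 px 246.1 149.3 crop10d 361 193 top [269.9 189.6]
(0.6195, -0.005) 0.193 px 246.0 147.0 crop10d 360 170 top [270.  189.2]
(0.6195, -0.005) 0.199 px 245.9 144.7 crop10d 359 147 top [270.2 188.9]
(0.6205, -0.006) 0.104 px 246.5 179.0 crop10d 365 490 top [268.5 194. ]
(0.6205, -0.006) 0.114 px 246.4 175.6 crop10d 364 456 top [268.7 193.5]
(0.6205, -0.006) 0.183 px 245.7 150.6 crop10d 357 206 top [270.2 189.5]
(0.6205, -0.006) 0.187 px 245.6 149.1 crop10d 356 191 top [270.3 189.3]
(0.6205, -0.006) 0.193 px 245.6 146.8 crop10d 356 168 top [270.4 188.9]
(0.6205, -0.006) 0.199 px 245.5 144.4 crop10d 355 144 top [270.5 188.5]
```

View pics/side0d.png

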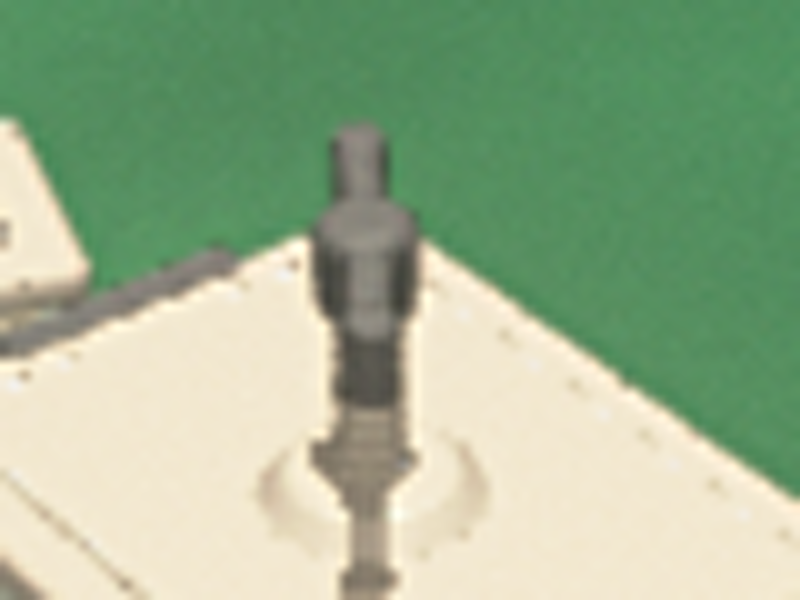

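Run:
```python
from plan import *
o=st()
p=pose((.6205,-.0055),-145.7,.031,.0275)
print(p,rel(o,[*p,.26],-55.7))
```

```text
t 19.85 pos [ 0.7006 -0.0668  0.32  ] yaw 125.23 q6 -0.82 F [-0.18  1.    0.03] op 0.0
[ 5.79393987e-01 -2.51604418e-04] [1, 12.42, -6.07, 6.01, 0.1, 0.1, -179.1]
```

Call:
{"method": "play_rows", "body": {"motion": [[[1, 0.6, -0.3, 0, 0, 0, 9], [1, 1.3, -0.6, 0, 0, 0, 19], [1, 2, -1, 0, 0, 0, 29], [1, 2.7, -1.3, 0, 0, 0, 39], [1, 3.4, -1.7, 0, 0, 0, 49], [1, 4.1, -2, 0, 0, 0, 59], [1, 4.8, -2.4, 0.5, 0, 0, 69], [1, 5.5, -2.7, 1, 0, 0, 79], [1, 6.2, -3, 1.5, 0, 0, 89], [1, 7, -3.4, 2, 0, 0, 99], [1, 7.8, -3.8, 2.5, 0, 0, 109], [1, 8.6, -4.2, 3, 0, 0, 119], [1, 9.4, -4.6, 3.5, 0, 0, 129], [1, 10.2, -5, 4, 0, 0, 139], [1, 11, -5.4, 4.5, 0, 0, 149], [1, 11.7, -5.7, 5, 0, 0, 159], [1, 12.2, -6, 5.5, 0, 0, 169], [1, 12.4, -6.1, 6, 0, 0, 177], [1, 12.4, -6.1, 6, 0, 0, 181], [1, 12.4, -6.1, 6, 0, 0, 181]]]}}

```text
t: 22.35
tool_pos: [0.5786, 0.0002, 0.2596]
tool_rot: [-2.777, 1.466, 0.002]
contact_force: [-0.3, -0.0, 0.5]
opening: 0.0001
```

Run:
```python
from plan import *
import cv2
o=st()
p=pose((.6205,-.0055),-145.7,.031,.0275)
print(rel(o,[*p,.176],-55.7))
for n in("wrist","top"):
    d=ctrl.get_image(n);cv2.imwrite(f"pics/{n}11.png",d["color"][:,:,::-1]);np.savez(f"{n}11.npz",**d)
```

```text
t 22.35 pos [5.786e-01 2.000e-04 2.596e-01] yaw -55.67 q6 2.41 F [-0.33 -0.03  0.49] op 0.0001
[1, 0.1, -0.04, 8.36, -0.0, 0.1, 0.0]
```

View pics/wrist11.png

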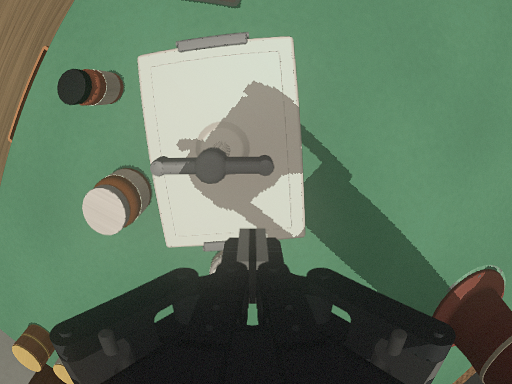

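Call:
{"method": "play_rows", "body": {"motion": [[[1, 0.1, 0, 3, 0, 0, 0], [1, 0.1, 0, 6, 0, 0, 0], [1, 0.1, 0, 8, 0, 0, 0], [1, 0.1, 0, 8.3, 0, 0, 0], [1, 0.1, 0, 8.3, 0, 0, 0]]]}}

```text
t: 23.08
tool_pos: [0.5799, -0.0008, 0.1777]
tool_rot: [-2.777, 1.466, -0.0]
contact_force: [0.7, -0.3, 0.6]
opening: 0.0003
```

Run:
```python
from plan import *
o=st()
ax=(.6205,-.0055)
for k in list(range(0,22,2))+[30,40,50,60,70,80,90,100,110,120,130,140,150,160,170]:
    ph=-145.7+k; b=.0175
    p=pose(ax,ph,.031,b); print(k,rel(o,[*p,.176+1.91e-3*np.radians(k)],ph+90))
```

```text
t 23.075 pos [ 0.5799 -0.0008  0.1777] yaw -55.66 q6 2.41 F [ 0.72 -0.33  0.62] op 0.0003
0 [1, 0.92, 0.02, 0.17, -0.1, 0.0, 0.0]
2 [1, 1.03, 0.08, 0.17, -0.1, 0.0, -2.0]
4 [1, 1.14, 0.13, 0.16, -0.1, 0.0, -4.0]
6 [1, 1.26, 0.18, 0.15, -0.1, 0.0, -6.0]
8 [1, 1.37, 0.23, 0.15, -0.1, 0.0, -8.0]
10 [1, 1.49, 0.27, 0.14, -0.1, 0.0, -10.0]
12 [1, 1.61, 0.31, 0.13, -0.1, 0.0, -12.0]
14 [1, 1.73, 0.35, 0.13, -0.1, 0.0, -14.0]
16 [1, 1.85, 0.38, 0.12, -0.1, 0.0, -16.0]
18 [1, 1.97, 0.41, 0.11, -0.1, 0.0, -18.0]
20 [1, 2.09, 0.43, 0.11, -0.1, 0.0, -20.0]
30 [1, 2.71, 0.48, 0.07, -0.1, 0.0, -30.0]
40 [1, 3.33, 0.42, 0.04, -0.1, 0.0, -40.0]
50 [1, 3.92, 0.25, 0.0, -0.1, -0.0, -50.0]
60 [1, 4.48, -0.02, -0.03, -0.1, -0.0, -60.0]
70 [1, 4.99, -0.38, -0.06, -0.1, -0.0, -70.0]
80 [1, 5.42, -0.82, -0.09, -0.1, -0.0, -80.0]
90 [1, 5.77, -1.33, -0.13, -0.1, -0.0, -90.0]
100 [1, 6.03, -1.9, -0.16, -0.1, -0.1, -100.0]
110 [1, 6.19, -2.5, -0.19, -0.1, -0.1, -110.0]
120 [1, 6.24, -3.12, -0.22, -0.1, -0.1, -120.0]
130 [1, 6.18, -3.73, -0.26, -0.1, -0.1, -130.0]
140 [1, 6.01, -4.33, -0.29, -0.1, -0.1, -140.0]
150 [1, 5.74, -4.89, -0.32, -0.1, -0.1, -150.0]
160 [1, 5.38, -5.4, -0.35, -0.1, -0.1, -160.0]
170 [1, 4.94, -5.83, -0.39, -0.1, -0.1, -170.0]
```

Call:
{"method": "play_rows", "body": {"motion": [[[1, 0.5, 0, 0.1, 0, 0, 0], [1, 0.9, 0, 0.1, 0, 0, 0], [1, 1.03, 0.08, 0.1, 0, 0, -2], [1, 1.14, 0.13, 0.1, 0, 0, -4], [1, 1.26, 0.18, 0.1, 0, 0, -6], [1, 1.37, 0.23, 0.1, 0, 0, -8], [1, 1.37, 0.23, 0.1, 0, 0, -8]]]}}

```text
t: 23.95
tool_pos: [0.5852, -0.0122, 0.1768]
tool_rot: [-2.872, 1.265, 0.004]
contact_force: [-2.7, 4.4, 3.0]
opening: 0.0003
```

Run:
```python
from plan import *
o=st()
print([rel(o,[*pose((.6205,-.0055),-145.7+k,.031,.0175),.1765],-55.7+k) for k in(8,9,10,11,12,13)])
```

```text
t 23.95 pos [ 0.5852 -0.0122  0.1768] yaw -47.55 q6 2.25 F [-2.69  4.38  3.02] op 0.0003
[[1, 0.13, 0.04, 0.03, -0.1, 0.2, 0.1], [1, 0.18, 0.07, 0.03, -0.1, 0.2, -0.9], [1, 0.24, 0.1, 0.03, -0.1, 0.2, -1.9], [1, 0.29, 0.13, 0.03, -0.1, 0.2, -2.9], [1, 0.35, 0.15, 0.03, -0.1, 0.2, -3.9], [1, 0.41, 0.18, 0.03, -0.1, 0.2, -4.9]]
```

Call:
{"method": "play_rows", "body": {"motion": [[[1, -0.3, 0, 0, 0, 0, 0], [1, -1, 0, 0, 0, 0, 0], [1, -1, 0, 0, 0, 0, 0]]]}}

```text
t: 24.32
tool_pos: [0.578, -0.0047, 0.1766]
tool_rot: [-2.872, 1.265, 0.004]
contact_force: [-0.2, -1.2, 0.5]
opening: -0.0001
```

Run:
```python
from plan import *
import cv2
o=st()
for n in("side","wrist","top"):
    d=ctrl.get_image(n);cv2.imwrite(f"pics/{n}12.png",d["color"][:,:,::-1]);np.savez(f"{n}12.npz",**d)
im=cv2.imread("pics/side12.png")[130:190,210:290];cv2.imwrite("pics/side12d.png",cv2.resize(im,(800,600),interpolation=2))
im=cv2.imread("pics/wrist12.png")[60:300,80:400];cv2.imwrite("pics/wrist12c.png",cv2.resize(im,(800,600),interpolation=2))
```

```text
t 24.325 pos [ 0.578  -0.0047  0.1766] yaw -47.52 q6 2.26 F [-0.18 -1.18  0.52] op -0.0001
```

View pics/side12d.png

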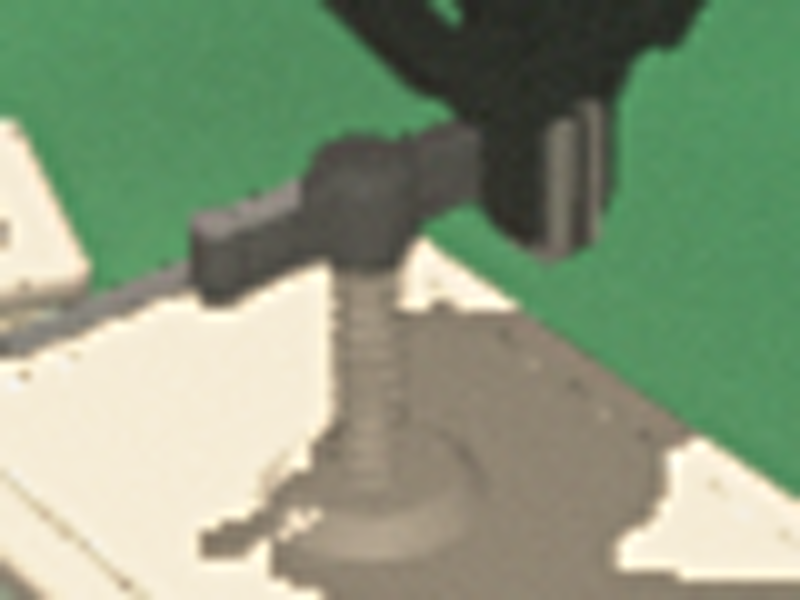

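View pics/wrist12c.png

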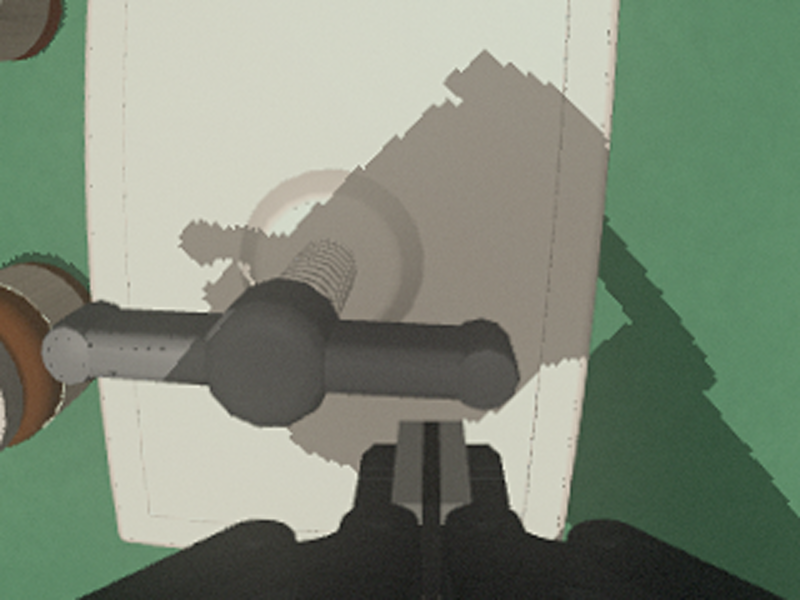

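Run:
```python
from plan import *
d=dict(np.load("wrist12.npz"));f=lambda u,v:(80+u/2.5,60+v/2.5)
ang=lambda a,b:np.degrees(np.arctan2(*(b-a)[1::-1]))
for z in(.191,.197):
    a=fz(d,*f(68,352),z);b=fz(d,*f(490,378),z);print("bar",ang(b,a),np.linalg.norm(a-b))
c=[fz(d,*f(*p),.104) for p in((122,538),(566,540),(590,350),(618,30),(90,30))];print(ang(c[0],c[1]),ang(c[2],c[3]),ang(c[0],c[4]))
s=dict(np.load("side12.npz"))
for z in(.161,.167,.171,.177,.191,.197):
    u,v=proj(s,[.6195+.0395*np.cos(np.radians(40)),-.005+.0395*np.sin(np.radians(40)),z]);print(z,(u-210)*10,(v-130)*10)
```

```text
bar 39.331781201521146 0.08342269368902372
bar 39.33178120152121 0.07952961854980958
-136.15369032751676 -50.297426815342426 -50.57824822591081
0.161 221.33014835913855 350.97287984491174
0.167 220.03594107452244 328.50927754176666
0.171 219.16680044304712 313.4235723977423
0.177 217.85347367895383 290.62811260289465
0.191 214.74336811778727 236.64589872007866
0.197 213.39050909503044 213.164276092337
```

Call:
{"method": "play_rows", "body": {"motion": [[[1, 0, 0, -3, 0, 0, 0], [1, 0, 0, -8, 0, 0, 0], [1, 0, 0, -13, 0, 0, 0], [1, -5, 0, -16, 0, 0, 0], [1, -10, 0, -16, 0, 0, 0], [1, -13, 0, -16, 0, 0, 0], [1, -13, 0, -16, 0, 0, 0], [1, -13, 0, -16, 0, 0, 0]]]}}

```text
t: 25.48
tool_pos: [0.4912, 0.0899, 0.3372]
tool_rot: [-2.872, 1.266, 0.002]
contact_force: [1.3, -0.1, 0.2]
opening: -0.0001
```

Run:
```python
from plan import *
import cv2
o=st()
for n in("side","top"):
    d=ctrl.get_image(n);cv2.imwrite(f"pics/{n}13.png",d["color"][:,:,::-1])
a=cv2.imread("pics/side0.png")[130:280,130:340];b=cv2.imread("pics/side13.png")[130:280,130:340]
cv2.imwrite("pics/cmp.png",cv2.resize(np.hstack([a,b]),(798,285),interpolation=2))
for nm,(y0,y1,x0,x1) in dict(amber=(215,270,185,225),spice=(180,228,155,185),can=(238,280,278,322),canis=(140,182,180,222),press=(195,242,205,300)).items():
    A=cv2.imread("pics/side0.png",0)[y0:y1,x0:x1];B=cv2.imread("pics/side13.png",0)[y0-6:y1+6,x0-6:x1+6]
    r=cv2.matchTemplate(B,A,cv2.TM_CCOEFF_NORMED);print(nm,r.max().round(3),np.subtract(cv2.minMaxLoc(r)[3],6))
```

```text
t 25.475 pos [0.4912 0.0899 0.3372] yaw -47.56 q6 2.43 F [ 1.27 -0.07  0.22] op -0.0001
amber 0.999 [0 0]
spice 0.998 [0 0]
can 0.943 [0 0]
canis 0.999 [0 0]
press 0.932 [0 0]
```

View pics/cmp.png

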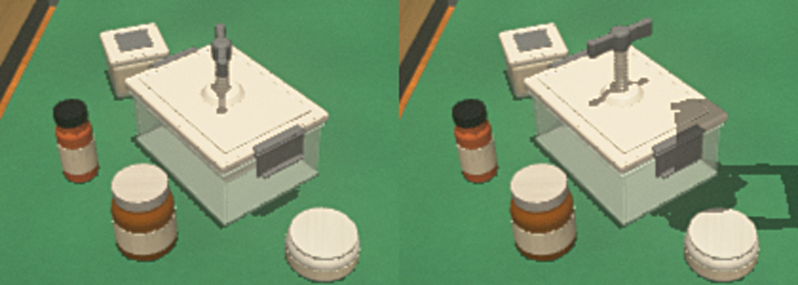

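The knob is up, its bar lies parallel to the press's short side (q ≈ 0), and the press and its neighbours show no shift.

Run:
```python
from station import ctrl
print(ctrl.finish_job())
```

```text
the job is handed in; nothing more can be done
None
```

The screw is at its upper stop and the job is handed in at about 25.5 s. I pushed the wings anticlockwise with the shut fingertips, in three long strokes (about 180°, 180° and 130°) and a short final nudge, with no gripping. In all the knob turned about 8.4 rad, from roughly −8.45 rad.

**Last checks**
- **Screw:** The wings' bar measured 39.3° against the press's x axis at about 39.5°, so the screw reads about 0. The final nudge met about 5 N opposing the push, the stop, and I backed off at once. The fingertips were then moved well clear.
- **Height:** The hub's top rim gave a knob about 6 mm too low in the side view, which hinted at another half turn. The wing height (about 0.197 m at the top), the apparent wing length and the stop force all agreed with the upper stop. I trust those over the rim reading.
- **Press and bystanders:** Comparing the side-camera images before and after shows no pixel shift of the press, the two jars, the can or the canister. The match was weaker for the press and the can, where the arm's shadow falls.

The brief force at the stop came close to the 5 N limit for shifting the press. I have no reading of the peak between control samples.

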